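# Set the tailstock and close the chuck guard on a bench lathe

## Robot

A 6-joint arm with a two-finger parallel gripper is mounted at the origin on the work surface. World frame = base frame: x ahead of the robot, y to its left, z up, the work surface at z = 0. Lengths are in m, angles in rad, forces in N, time in s.
With the tool pointing down it reaches from about 0.35 to 0.85 m from the base axis. Payload 8.1 kg.
Tool frame: the origin (TCP) lies on the centre line of the jaws, within the pads' length; the fingertips stand robot.tips_ahead ahead of it and the grasp point (between the pads) lies 8 mm behind it (robot.tips_ahead is the distance from the TCP to the fingertips, in m); z points along the fingers, y is the direction in which the jaws open and shut (so a half turn about z gives the same grasp; the last joint's range is limited). The gripper opens to 93 mm and grips with 3 to 60 N. Pads are 15 mm wide; open, the fingers measure 128 mm over their backs; the gripper's body (75 mm by 188 mm) begins 65 mm behind the grasp point.
Start: joints at [-1.368, 0.13, 1.488, -0, 1.523, -0.085], TCP at [0.17, -0.575, 0.23] pointing down, gripper open.
Joint ranges: [-2.96, 2.96], [-0.89, 2.26], [0.02, 2.5], [-1.34, 4.48], [0, 2.73], [-2.66, 2.66]. Speed limits (rad/s): [2.39, 2.39, 2.79, 3.14, 3.14, 3.14].

## Interface

Orientations are given as a rotation vector (axis times angle).
In Python, from plant import monitor, eyes, job, robot gives the robot as it stands.
- The arm moves only by the tool servo_tool, never from a script. Its argument "plan" is a list that holds one entry, the list of rows, each a list of 7 numbers: the closure, from -1 (fully open) to 1 (shut), so that 0 is half open, then the shift along the world's x, y, z in mm, then the turn, a rotation vector about the world's x, y, z in rad. In form: [[[hand, dx, dy, dz, ax, ay, az], ...]]. A call has 1 to 12 rows; each row shifts and turns the commanded pose from where the row before left it; what a row does not reach is not made up. A row lasts 1/10 s, in which the tool goes at most 50 mm and 8.59 degrees, less where a joint would pass 70% of its speed; a pose out of reach is approached as far as the arm can. A call with a gripper value outside its range is refused whole. The fingers move at their own pace and stop on an object; "force" is the grip in N (left out, the last holds). Time passes only in rows, so rows that do not move let the fingers close. It gives the time, the measured TCP pose, the force and the opening at its end, in the units of the state.
- monitor.read_state(): the state, without advancing time (a new reading comes with each control period).
- eyes.read_camera(name): name is "side" or "top"; returns the picture (480x640x3 uint8, red, green, blue); there is no depth.
- eyes.camera_info(name): a dict with "mtx" (3x3 intrinsics, pixels), "D" ([k1, k2, p1, p2, k3] as OpenCV has them; the pictures are not rectified), "R" (3x3) and "t" (3): a world point X has camera coordinates R X + t. Camera axes: x right, y down, z forward; pixel columns grow to the right and rows downward; lengths in m; the calibration is good to about 2 mm. A picture is of the moment at which its call begins. camera_info takes no time and is no camera call.
- job.close_job(): hands the job in, once; it reports no verdict.
The state is a dict: "t": time; "q": joint angles; "dq": joint speeds; "joint_torque": joint torques, N m; "tool_pos": TCP position; "orientation": TCP orientation; "force": force on the tool from outside, world axes, zero at the start; "wrist_torque": the same for the moment, N m; "opening": finger opening in m.
Only numpy, scipy, OpenCV 4.12 (cv2) and the standard library are available. Lean on these libraries where they do the work, as an engineer would, in place of code of your own. Each camera call takes 0.05 s, during which the arm holds its last target. There are 200 camera calls.

## Task

Get the lathe ready to turn the bar that is in its chuck, working with the fingertips only. Push the tailstock along the bed until its point is fully home in the end of the bar, then push the tailstock's clamp lever over towards the chuck as far as it goes, and swing the clear guard down over the chuck until it is fully closed. Push gently without slamming anything, do not clamp the tailstock before it is home, and leave the chuck key, oil can, brush and wooden box where they lie.

Things in the scene. Friction and masses are not known exactly. Their poses are not given: they have to be found in the camera images.
- lathe: Grey-green bench lathe, fixed. Origin on the bench below the spindle axis; x = from the front (operator) to the rear, y = along the bed from tailstock to headstock, z up. Offsets in these notes are mm in this frame. Spindle axis: x 0, z 150. Chip tray: |x| to 120, y -400 to 320, rim 18 high. Bed: |x| to 39, top z 80. Only guard, tailstock and clamp lever move
- bar_end (a point): Centre of the drilled end of the bar (22 across) held in the chuck (80 across, y 61 to 106); it looks to -y, lathe y -87. Headstock: y 120 to 310, top z 218. Motor behind it: x to 165. Carriage: y -73 to 13, x -124 to 61; its tool post, on the front side, reaches z 171
- tailstock (a joint): Distance of the tailstock from its seated place, m: 0 = its point home in the bar's end, where it stops; slides along lathe y, up to 0.125. About 4 N of friction; stays where left. Base 88 x 90 mm, casting above it |x| to 29, top z 179 (a small handle to 190). Push it at the handwheel on its tail end
- tailstock_wheel (a point): Centre of the outer face of the tailstock's handwheel, a flat steel disc 66 mm across that looks to -y (away from the chuck), on the spindle axis, 150 mm above the bench. With the tailstock home it is at lathe y -282
- centre_tip (a point): Sharp tip of the tailstock's steel point. Home, it is 3 mm inside the bar's end
- clamp (a joint): Clamp lever on the rear side (+x) of the tailstock, rad: 0 = released, leaning 0.3 rad from upright to the tail end (-y); grows as it swings over to the chuck (+y), to a stop at 1.2 = clamped (leaning 0.9 rad to the chuck). Axis along lathe x, 102 mm above the bench; the knob's centre is 75 mm from it. About 2 N at the knob moves it; stays where left
- clamp_knob (a point): Centre of the black ball knob, 22 mm across, on the clamp lever's 9 mm rod, 56 mm behind the spindle axis (lathe x 56). Clamped, it is 149 mm above the bench and 59 mm nearer the chuck than the lever's pivot
- guard (a joint): Chuck guard, rad: 0 = fully closed over the chuck, on its stop; grows as its front edge swings up and to the rear, up to 1.6. The hinge is stiff: it stays where left, about 3 N at the front moves it. Its outer face looks up when closed and to the rear (+x) when upright. A bent clear sheet with dark metal edging; raised, its top is up to 340 mm above the bench
- guard_hinge (a point): Middle of the guard's hinge line, which runs along lathe y behind and above the chuck (lathe x 58, y 72, z 207)
- guard_face (a point): Point on the guard's outer face, mid-width, 88 mm from the hinge line: a good place to push. z = outward normal, -x = along the panel from hinge to front. The sheet is 4 mm thick and 78 mm wide; the flat panel runs 100 mm from the hinge, then the sheet bends down 73 mm in front of the chuck. Closed, this point is 214 mm above the bench
- chuck_key: Steel T-shaped chuck key, about 70 x 76 mm, 14 mm thick, lying loose on top of the headstock (210 mm above the bench). Leave alone. Origin in its middle, underside
- oil_can: Small copper oil can, 44 mm across, 85 mm high with a thin spout to 125 mm, standing loose on the chip tray in front of the bed. Leave alone. Origin at the centre of its underside
- swarf_brush: Hand brush, 180 mm long, lying loose on the chip tray behind the bed. Leave alone. Origin at its underside
- tap_box: Shut wooden box, 98 x 158 x 56 mm high, loose on the bench behind the lathe. Leave alone. Origin at the centre of its underside

How it is judged:
By the outcome, as a careful person would: the job done as asked, in the order asked, and still so for the second after the job is handed in, with the robot touching nothing.
It also fails if it takes over 67 s, if anything falls off the work surface, if the arm or the gripper's body presses on something with over 40 N, if the wrist force passes 120 N, or if a joint passes its speed limit or range.

## Working session

There is one attempt and no reset: what is moved stays moved. The work goes in short steps, Python scripts to look and compute and a tool call to move; the robot and the scene stay as the last step left them, time stands still between calls to the robot, and variables do not carry over. Pictures are saved under pics/ and viewed, about 8 in all and at most 12, crops included, and the job is handed in when it is done.

Besides the shell and the picture viewer there is one more tool, called after ">>>" as name(argument=value, ...), one argument or row to a line, values as JSON. servo_tool: Moves the arm, as the interface text tells. Its arguments: {"type":"object","properties":{"plan":{"type":"array"},"force":{"type":"number"}},"required":["plan"]}

```bash
mkdir -p pics; python3 - <<'E'
from plant import monitor, eyes, job, robot
import cv2
print(monitor.read_state()); print(robot.tips_ahead)
for n in("side","top"):
    cv2.imwrite(f"pics/{n}0.png",eyes.read_camera(n)[:,:,::-1]); print(n,eyes.camera_info(n))
E
```

```text
{'t': 0.0, 'q': array([-1.36839357e+00,  1.31150240e-01,  1.48924273e+00,  2.05905725e-05,
        1.52301609e+00, -8.53942177e-02]), 'dq': array([ 0.00128878, -0.00121133, -0.00041217, -0.0013225 , -0.00038826,
        0.00138079]), 'joint_torque': array([ 2.02545023e-03, -5.59831309e+01, -4.91759133e+01,  7.71165197e-02,
        3.53504287e-02, -1.42877207e-04]), 'tool_pos': array([ 0.17022736, -0.57478254,  0.22861404]), 'orientation': array([-3.10732709e+00, -4.50250135e-01,  1.34501312e-04]), 'force': array([-0.95424716,  0.66087629,  0.74284794]), 'wrist_torque': array([ 0.02096317, -0.0089531 , -0.02351321]), 'opening': 0.09281390817573265}
0.011
side {'mtx': array([[597.89594238,   0.        , 316.99708698],
       [  0.        , 597.89594238, 239.65400589],
       [  0.        ,   0.        ,   1.        ]]), 'D': array([-0.01083816,  0.        ,  0.        ,  0.        ,  0.        ]), 'R': array([[ 0.88122424, -0.47247463, -0.01454547],
       [-0.30084696, -0.53685144, -0.78821421],
       [ 0.36460246,  0.69896942, -0.61522905]]), 't': array([-0.48245855,  0.29577685,  0.7050048 ])}
top {'mtx': array([[567.84296986,   0.        , 315.29868156],
       [  0.        , 567.84296986, 239.87115925],
       [  0.        ,   0.        ,   1.        ]]), 'D': array([-0.17378246,  0.        ,  0.        ,  0.        ,  0.        ]), 'R': array([[-0.0284478 , -0.99943925, -0.01766095],
       [-0.99396493,  0.03015576, -0.10547198],
       [ 0.10594542,  0.01455392, -0.99426543]]), 't': array([0.08856552, 0.58293221, 0.94624545])}
```

View pics/side0.png

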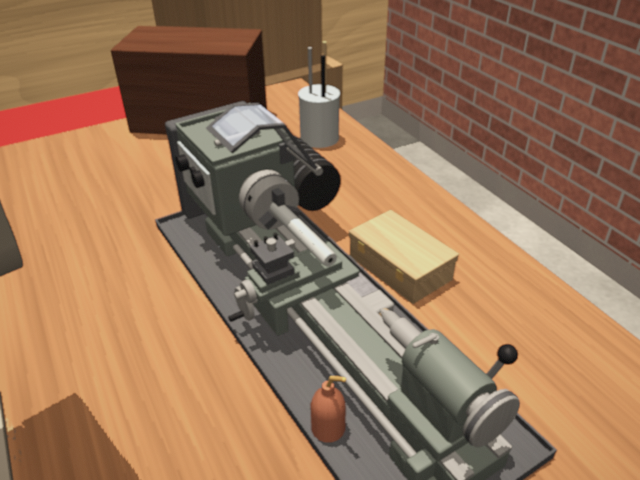

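View pics/top0.png

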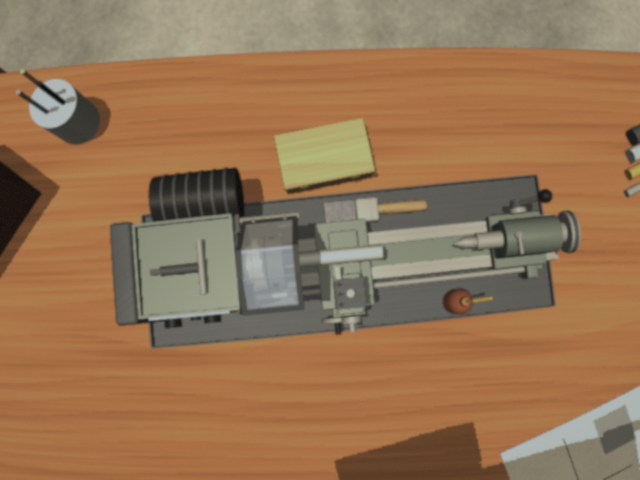

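The side view shows the bar end near (331,257), the point's tip near (382,312), the wheel near (493,416), the knob at (508,354) and the guard over the chuck near (245,125). In the top view the lathe's y axis runs to the left: knob (546,196), tip (456,244), bar end (383,253), tray corners (537,177), (553,304) and (152,346). I'll zoom in on the guard and tailstock.

```bash
python3 - <<'E'
import cv2,numpy as np
s=cv2.imread("pics/side0.png");t=cv2.imread("pics/top0.png")
r=lambda im,x,y,w,h:cv2.resize(im[y:y+h,x:x+w],(400,300),interpolation=cv2.INTER_CUBIC)
cv2.imwrite("pics/crops.png",np.vstack([np.hstack([r(s,170,80,160,120),r(t,220,200,160,120)]),np.hstack([r(s,370,300,160,120) ,r(t,440,170,160,120)])]))
E
```

```text
(no output)
```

View pics/crops.png

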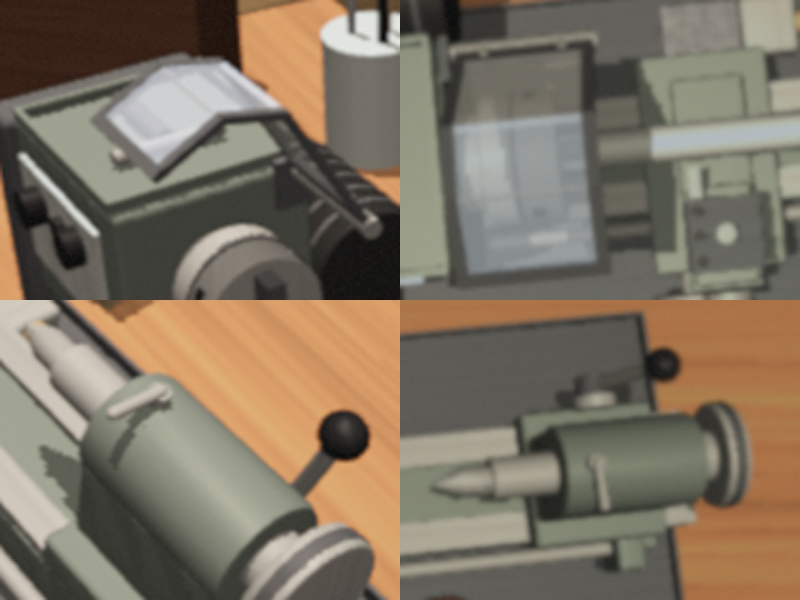

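```bash
cat > h.py <<'E'
import numpy as np, cv2
from scipy.optimize import least_squares
from plant import eyes
C={n:eyes.camera_info(n) for n in("side","top")}
def proj(n,P):
    c=C[n]; return cv2.projectPoints(np.atleast_2d(np.float64(P)),cv2.Rodrigues(c["R"])[0],c["t"],c["mtx"],c["D"])[0][:,0]
def W(p,L):  # lathe mm -> world m
    L=np.atleast_2d(np.float64(L))/1000; c,s=np.cos(p[2]),np.sin(p[2])
    return np.c_[p[0]+c*L[:,0]-s*L[:,1],p[1]+s*L[:,0]+c*L[:,1],L[:,2]]
def guard(th,be):
    u=lambda a:np.array([-np.cos(a),np.sin(a)])
    n=np.array([np.sin(th),np.cos(th)])*5
    b=np.array([58,207])+100*u(th)+n; f=b+73*u(th-be)
    return np.array([[q[0],72+s*39,q[1]] for q in(b,f) for s in(-1,1)])
E
cat > fit.py <<'E'
from h import *
np.set_printoptions(suppress=True,precision=4)
def obs(v):
    d=v[3]*1000
    return [("top",(537,177),(120,-400,18)),("top",(553,304),(-120,-400,18)),("top",(152,346),(-120,320,18)),
    ("side",(158,222),(-120,320,18)),("side",(553,452),(120,-400,18)),("top",(383,253),(0,-87,150)),("side",(331,257),(0,-87,150)),
    ("top",(453,244),(0,-84-d,150)),("side",(378,308),(0,-84-d,150)),("top",(574,231),(0,-282-d,150)),("side",(496,420),(0,-282-d,150)),
    ("side",(507,354),(56,v[4]*1000,v[5]*1000)),("top",(545,195.6),(56,v[4]*1000,v[5]*1000))]
f=lambda v:np.concatenate([proj(n,W(v,L))[0]-px for n,px,L in obs(v)])
r=least_squares(f,[.6,0,0,.1,-.3,.17],loss="soft_l1",f_scale=2); v=r.x
print(v); print(f(v).reshape(-1,2).round(1).tolist())
g=lambda a:np.concatenate([(proj("top",W(v,guard(*a)))-[(302,307),(248,311)]*0+0-np.array([(296,245),(242,249),(302,307),(248,311)])).ravel(),
 (proj("side",W(v,guard(*a)))-np.array([(258,124),(234,106),(232,151),(210,128)])).ravel()])
for a0 in([.8,1.2],[1.4,1.4],[1.2,.8]):
    q=least_squares(g,a0,loss="soft_l1",f_scale=3);print(q.x,q.cost,g(q.x).reshape(-1,2).round(0).tolist())
print("hinge",proj("top",W(v,[[58,33,207],[58,111,207]])),proj("side",W(v,[[58,33,207],[58,111,207]])))
np.save("v.npy",v)
names=dict(wheel=(0,-282-v[3]*1000,150),knob=(56,v[4]*1000,v[5]*1000),hinge=(58,72,207),barend=(0,-87,150))
for k,L in names.items():print(k,W(v,L)[0])
E
python3 fit.py
```

```text
[ 0.5481  0.0566  0.0642  0.1085 -0.3424  0.1754]
[[0.9, -2.5], [2.1, 3.0], [-2.4, 0.0], [-2.4, -3.4], [3.8, -1.0], [-1.2, -2.6], [-0.7, 3.2], [-2.6, -0.2], [-0.4, -0.8], [-1.1, 0.8], [1.2, 6.0], [-0.3, -0.0], [0.5, 0.6]]Traceback (most recent call last):
  File "fit.py", line 15, in <module>
    q=least_squares(g,a0,loss="soft_l1",f_scale=3);print(q.x,q.cost,g(q.x).reshape(-1,2).round(0).tolist())
    return func(*args, **kwargs)
    vector_fun = VectorFunction(
        fun_wrapped,
    ...<6 lines>...
        workers=workers
    )
    self._update_fun()
    ~~~~~~~~~~~~~~~~^^
    self.f = self.fun_wrapped(xp_copy(self.x))
             ~~~~~~~~~~~~~~~~^^^^^^^^^^^^^^^^^
    return np.atleast_1d(self.fun(x))
                         ~~~~~~~~^^^
    return self.f(x, *self.args, **self.kwargs)
           ~~~~~~^^^^^^^^^^^^^^^^^^^^^^^^^^^^^^
  File "fit.py", line 12, in <lambda>
    g=lambda a:np.concatenate([(proj("top",W(v,guard(*a)))-[(302,307),(248,311)]*0+0-np.array([(296,245),(242,249),(302,307),(248,311)])).ravel(),
                                ~~~~~~~~~~~~~~~~~~~~~~~~~~^~~~~~~~~~~~~~~~~~~~~~~~
ValueError: operands could not be broadcast together with shapes (4,2) (0,)
```

```bash
sed -i 's/-\[(302,307),(248,311)\]\*0+0//' fit.py; python3 fit.py
cat > ov.py <<'E'
from h import *
import sys
v=np.load("v.npy"); d=v[3]*1000
th=float(sys.argv[1]);be=float(sys.argv[2])
a=np.linspace(0,2*np.pi,40)
ring=np.c_[33*np.cos(a),0*a-282-d,150+33*np.sin(a)]
G=guard(th,be); H=np.array([[58,33,207],[58,111,207]])
box=lambda x0,x1,y0,y1,z:np.array([[x0,y0,z],[x1,y0,z],[x1,y1,z],[x0,y1,z],[x0,y0,z]])
ls=[ring,np.array([[0,-84-d,150],[0,-282-d,150]]),np.array([H[0],G[0],G[2],G[3],G[1],H[1],H[0]]),G[:2],box(-120,120,-400,320,18),np.array([[0,-87,150],[0,61,150]]),np.c_[11*np.cos(a),0*a-87,150+11*np.sin(a)]]
out=[]
for n,(x,y) in(("side",(150,80)),("top",(130,120))):
    im=cv2.imread(f"pics/{n}0.png"); im=cv2.resize(im,None,fx=2,fy=2)
    for L in ls: cv2.polylines(im,[np.int32(proj(n,W(v,L))*16*2)],False,(0,0,255),1,cv2.LINE_AA,4)
    out.append(im)
s,t=out
cv2.imwrite("pics/ov.png",np.hstack([s[180:780,300:740]*1,np.vstack([s[580:960,740:1100],t[380:600,460:820]])]))
E
python3 ov.py 1.0 1.0
```

```text
[ 0.5481  0.0566  0.0642  0.1085 -0.3424  0.1754]
[[0.9, -2.5], [2.1, 3.0], [-2.4, 0.0], [-2.4, -3.4], [3.8, -1.0], [-1.2, -2.6], [-0.7, 3.2], [-2.6, -0.2], [-0.4, -0.8], [-1.1, 0.8], [1.2, 6.0], [-0.3, -0.0], [0.5, 0.6]]
[0.9304 1.0792] 164.71667552600104 [[2.0, 3.0], [-5.0, 5.0], [2.0, -2.0], [-5.0, -1.0], [24.0, 5.0], [21.0, 1.0], [2.0, 0.0], [-1.0, -0.0]]
[0.9304 1.0792] 164.7166755269092 [[2.0, 3.0], [-5.0, 5.0], [2.0, -2.0], [-5.0, -1.0], [24.0, 5.0], [21.0, 1.0], [2.0, 0.0], [-1.0, -0.0]]
[0.9304 1.0792] 164.7166755256431 [[2.0, 3.0], [-5.0, 5.0], [2.0, -2.0], [-5.0, -1.0], [24.0, 5.0], [21.0, 1.0], [2.0, 0.0], [-1.0, -0.0]]
hinge [[297.3893 214.2693]
 [242.9325 219.4912]] [[318.8437 171.0015]
 [291.8499 148.6534]]
wheel [ 0.5732 -0.3331  0.15  ]
knob [ 0.626  -0.2816  0.1754]
hinge [0.6014 0.1321 0.207 ]
barend [ 0.5537 -0.0303  0.15  ]
```

Reprojection is within about 3 px almost everywhere. The knob comes out at z 0.175 (0.174 expected), and the hinge reprojects onto its bar at (318,171). The tailstock is about 108 mm from home, the clamp is released and the guard is at about 0.93 rad. Now I'll move behind the wheel with the fingers shut, squared to the lathe's yaw.

>>> servo_tool(
  plan=[
    [[1,20,5,0,0,0,0],[1,40,20,0,0,0,-0.03],[1,40,20,0,0,0,-0.03],[1,45,20,0,0,0,-0.03],[1,45,20,0,0,0,-0.03],[1,45,20,0,0,0,-0.03],[1,45,20,0,0,0,-0.03],[1,45,20,0,0,0,-0.044],[1,41,20,0,0,0,0],[1,25,15,0,0,0,0],[1,15,10,0,0,0,0],[1,0,0,0,0,0,0]],
  ],
  force=20,
)

```text
t: 1.3
tool_pos: [0.5776, -0.3836, 0.2288]
orientation: [-3.139, -0.104, 0.001]
force: [0.0, -0.1, -0.4]
opening: 0.0027
```

>>> servo_tool(
  plan=[
    [[1,0,0,-25,0,0,0],[1,0,0,-30,0,0,0],[1,0,0,-20,0,0,0],[1,0,0,-4,0,0,0],[1,-1,8,0,0,0,0],[1,0,5,0,0,0,0],[1,0,4,0,0,0,0],[1,0,3,0,0,0,0],[1,0,3,0,0,0,0],[1,0,3,0,0,0,0],[1,0,3,0,0,0,0],[1,0,3,0,0,0,0]],
  ],
)

```text
t: 2.5
tool_pos: [0.5753, -0.353, 0.1506]
orientation: [-3.14, -0.1, 0.0]
force: [-0.1, 0.6, 0.2]
opening: 0.0003
```

```bash
python3 - <<'E'
from plant import monitor, eyes
import cv2,numpy as np
s=eyes.read_camera("side")[:,:,::-1];t=eyes.read_camera("top")[:,:,::-1]
cv2.imwrite("pics/p1.png",np.hstack([cv2.resize(s[240:480,330:570],(400,400)),cv2.resize(t[120:360,400:640],(400,400))]))
S=monitor.read_state();print(S["tool_pos"],S["force"])
E
```

```text
[ 0.57535925 -0.35288138  0.15054497] [-0.37890696 -0.76923777 -0.02290194]
```

View pics/p1.png

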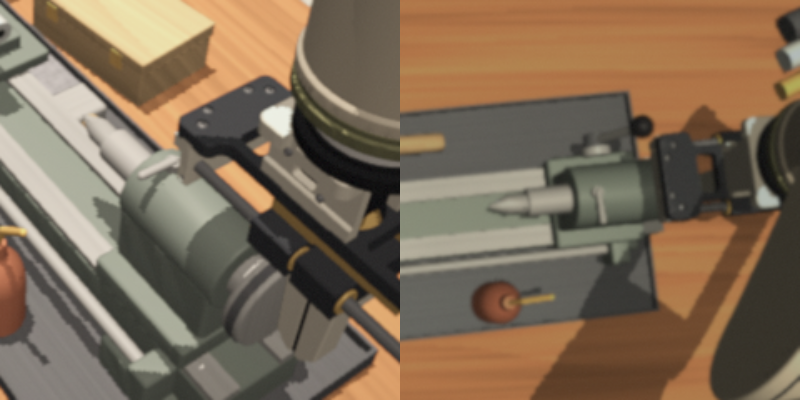

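The pads stand centred just behind the wheel at about (265,300) in the left half, and the gripper body clears the casting and knob. Pushing now.

>>> servo_tool(
  plan=[
    [[1,0,2,0,0,0,0],[1,0,2,0,0,0,0],[1,0,2,0,0,0,0],[1,0,3,0,0,0,0],[1,0,4,0,0,0,0],[1,-1,5,0,0,0,0],[1,0,5,0,0,0,0],[1,0,5,0,0,0,0],[1,-1,5,0,0,0,0],[1,0,5,0,0,0,0],[1,0,5,0,0,0,0],[1,-1,5,0,0,0,0]],
  ],
)

```text
t: 3.8
tool_pos: [0.5723, -0.305, 0.1507]
orientation: [3.14, 0.1, 0.0]
force: [3.1, -5.9, -2.1]
opening: 0.0005
```

>>> servo_tool(
  plan=[
    [[1,0,5,0,0,0,0],[1,0,5,0,0,0,0],[1,-1,5,0,0,0,0],[1,0,5,0,0,0,0],[1,0,5,0,0,0,0],[1,-1,5,0,0,0,0],[1,0,4,0,0,0,0],[1,0,3,0,0,0,0],[1,0,2,0,0,0,0]],
  ],
)

```text
t: 4.7
tool_pos: [0.57, -0.266, 0.1506]
orientation: [-3.14, -0.1, 0.001]
force: [-3.7, -4.2, -0.4]
opening: 0.0003
```

>>> servo_tool(
  plan=[
    [[1,0,3,0,0,0,0],[1,-1,3,0,0,0,0],[1,0,3,0,0,0,0],[1,0,3,0,0,0,0],[1,0,2,0,0,0,0],[1,0,2,0,0,0,0],[1,0,1,0,0,0,0],[1,0,1,0,0,0,0],[1,0,1,0,0,0,0],[1,0,1,0,0,0,0],[1,0,0,0,0,0,0]],
  ],
)

```text
t: 5.8
tool_pos: [0.5691, -0.2461, 0.1506]
orientation: [-3.14, -0.1, 0.001]
force: [-2.7, -3.5, 0.2]
opening: 0.0007
```

>>> servo_tool(
  plan=[
    [[1,0,1,0,0,0,0],[1,0,1,0,0,0,0],[1,0,1,0,0,0,0],[1,0,1,0,0,0,0],[1,0,0,0,0,0,0]],
  ],
)

```text
t: 6.3
tool_pos: [0.5692, -0.2422, 0.1506]
orientation: [-3.14, -0.1, 0.0]
force: [-2.2, -3.6, 0.4]
opening: 0.0005
```

>>> servo_tool(
  plan=[
    [[1,0,1,0,0,0,0],[1,0,1,0,0,0,0],[1,0,1,0,0,0,0],[1,0,0,0,0,0,0]],
  ],
)

```text
t: 6.7
tool_pos: [0.5692, -0.2405, 0.1507]
orientation: [3.138, 0.099, -0.0]
force: [-3.5, -10.2, -0.5]
opening: 0.0001
```

>>> servo_tool(
  plan=[
    [[1,0,1,0,0,0,0],[1,0,1,0,0,0,0],[1,0,0,0,0,0,0]],
  ],
)

```text
t: 7.0
tool_pos: [0.5691, -0.2404, 0.1508]
orientation: [3.135, 0.098, 0.001]
force: [-1.0, -16.9, -3.7]
opening: 0.0003
```

The tailstock is on a firm stop: 17 N with no movement, 2 mm from the predicted home. I'll back off, rise and check.

>>> servo_tool(
  plan=[
    [[1,0,-3,0,0,0,0],[1,0,-5,0,0,0,0],[1,0,-10,0,0,0,0],[1,0,-15,0,0,0,0],[1,0,-20,10,0,0,0],[1,0,-20,30,0,0,0],[1,0,-20,30,0,0,0],[1,0,-5,10,0,0,0],[1,0,0,0,0,0,0]],
  ],
)

```text
t: 7.9
tool_pos: [0.5701, -0.337, 0.2326]
orientation: [3.138, 0.098, 0.005]
force: [0.7, 0.6, -0.5]
opening: 0.0003
```

```bash
python3 - <<'E'
from plant import monitor, eyes
import cv2,numpy as np
s=eyes.read_camera("side")[:,:,::-1];t=eyes.read_camera("top")[:,:,::-1]
cv2.imwrite("pics/s2.png",s);cv2.imwrite("pics/t2.png",t)
cv2.imwrite("pics/p2.png",np.hstack([cv2.resize(s[200:400,300:500],(400,400)),cv2.resize(t[150:350,360:560],(400,400))]))
E
```

```text
(no output)
```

View pics/p2.png

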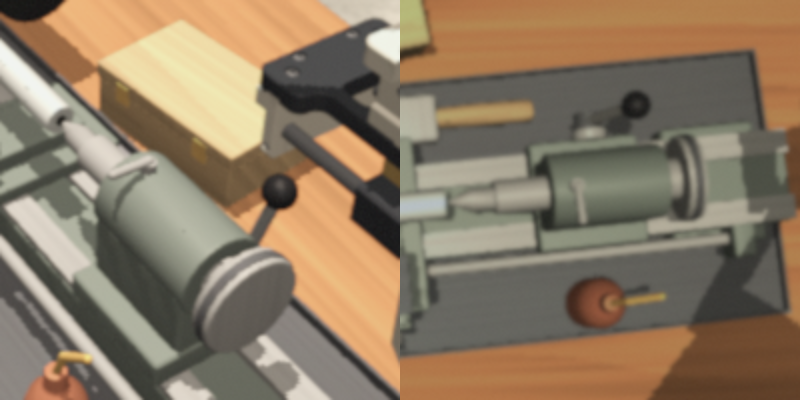

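The tip is in the bar's end, at (60,115) in the left half. The knob is at side (440.5,295.5) and top (478,202.5), so I'll triangulate it.

```bash
python3 - <<'E'
from h import *
f=lambda X:np.r_[proj("side",X)[0]-(440.5,295.5),proj("top",X)[0]-(478,202.5)]
r=least_squares(f,[.62,-.17,.17]);print(r.x,r.fun)
v=np.load("v.npy")
for th in(.93,.7,.45,.2,0):
    n=np.array([np.sin(th),np.cos(th)])*7
    print(th,W(v,[58-88*np.cos(th)+n[0],72,207+88*np.sin(th)+n[1]]).round(4))
E
```

```text
[ 0.61965223 -0.1757875   0.17526079] [-0.53148996  0.12275623  0.31616434 -0.62775937]
0.93 [[0.5545 0.1291 0.2817]]
0.7 [[0.5387 0.1281 0.269 ]]
0.45 [[0.5254 0.1272 0.2516]]
0.2 [[0.5167 0.1267 0.2313]]
0 [[0.5136 0.1265 0.214 ]]
```

>>> servo_tool(
  plan=[
    [[1,20,30,0,0,0,0],[1,20,40,0,0,0,0],[1,12,35,0,0,0,0],[1,0,10,0,0,0,0],[1,0,0,-20,0,0,0],[1,0,0,-30,0,0,0],[1,0,0,-16,0,0,0],[1,0,0,-6,0,0,0],[1,0,3,0,0,0,0],[1,0,3,0,0,0,0],[1,0,2,0,0,0,0],[1,0,0,0,0,0,0]],
  ],
)

```text
t: 9.2
tool_pos: [0.6221, -0.2123, 0.1602]
orientation: [3.139, 0.101, 0.003]
force: [0.7, 0.4, 0.8]
opening: 0.0004
```

>>> servo_tool(
  plan=[
    [[1,0,3,0,0,0,0],[1,0,3,0,0,0,0],[1,0,3,0,0,0,0],[1,0,3,0,0,0,0],[1,0,3,0,0,0,0],[1,-1,4,0,0,0,0],[1,0,4,0,0,0,0],[1,0,4,0,0,0,0],[1,0,4,0,0,0,0],[1,-1,4,0,0,0,0],[1,0,0,0,0,0,0]],
  ],
)

```text
t: 10.3
tool_pos: [0.6192, -0.1764, 0.1584]
orientation: [-3.139, -0.101, 0.001]
force: [-0.1, -0.3, 0.1]
opening: 0.0004
```

>>> servo_tool(
  plan=[
    [[1,0,4,0,0,0,0],[1,0,4,0,0,0,0],[1,0,4,0,0,0,0],[1,-1,4,0,0,0,0],[1,0,4,0,0,0,0]],
  ],
)

```text
t: 10.8
tool_pos: [0.6181, -0.1569, 0.1583]
orientation: [-3.14, -0.1, 0.001]
force: [-0.5, -0.9, -2.2]
opening: 0.0005
```

```bash
python3 - <<'E'
from plant import monitor, eyes
import cv2,numpy as np
s=eyes.read_camera("side")[:,:,::-1];t=eyes.read_camera("top")[:,:,::-1]
cv2.imwrite("pics/p3.png",np.hstack([cv2.resize(s[200:400,300:500],(400,400)),cv2.resize(t[150:350,360:560],(400,400))]))
E
```

```text
(no output)
```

View pics/p3.png

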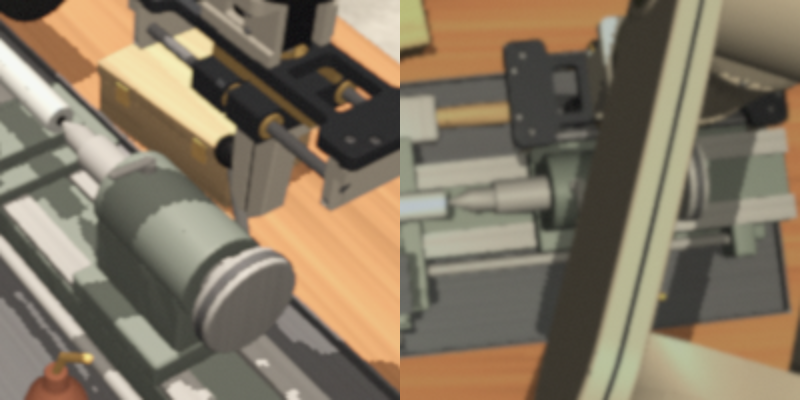

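The knob, at (225,150) in the left half, rides ahead of the finger, so the lever is swinging. Continuing.

>>> servo_tool(
  plan=[
    [[1,0,3,0,0,0,0],[1,0,3,0,0,0,0],[1,0,3,0,0,0,0],[1,-1,3,0,0,0,0],[1,0,3,0,0,0,0],[1,0,3,0,0,0,0],[1,0,2,0,0,0,0],[1,0,2,0,0,0,0],[1,0,2,0,0,0,0],[1,0,2,0,0,0,0],[1,0,1,0,0,0,0],[1,0,0,0,0,0,0]],
  ],
)

```text
t: 12.1
tool_pos: [0.6173, -0.1302, 0.1586]
orientation: [-3.14, -0.1, 0.0]
force: [0.0, -2.0, -1.0]
opening: 0.0009
```

>>> servo_tool(
  plan=[
    [[1,0,1,0,0,0,0],[1,0,1,0,0,0,0],[1,0,1,0,0,0,0],[1,0,1,0,0,0,0],[1,0,0,0,0,0,0]],
  ],
)

```text
t: 12.6
tool_pos: [0.6174, -0.1261, 0.1587]
orientation: [-3.14, -0.1, -0.0]
force: [-0.1, -3.1, -1.1]
opening: 0.0003
```

>>> servo_tool(
  plan=[
    [[1,0,1,0,0,0,0],[1,0,1,0,0,0,0],[1,0,1,0,0,0,0],[1,0,1,0,0,0,0],[1,0,0,0,0,0,0]],
  ],
)

```text
t: 13.1
tool_pos: [0.6174, -0.122, 0.1588]
orientation: [-3.14, -0.101, -0.0]
force: [-0.6, -2.1, -0.9]
opening: 0.0003
```

>>> servo_tool(
  plan=[
    [[1,0,1,0,0,0,0],[1,0,1,0,0,0,0],[1,0,1,0,0,0,0],[1,0,0,0,0,0,0]],
  ],
)

```text
t: 13.5
tool_pos: [0.6174, -0.1191, 0.1587]
orientation: [-3.14, -0.1, -0.0]
force: [-0.5, -1.9, -0.2]
opening: 0.0004
```

>>> servo_tool(
  plan=[
    [[1,0,1,0,0,0,0],[1,0,1,0,0,0,0],[1,0,1,0,0,0,0],[1,0,1,0,0,0,0],[1,0,0,0,0,0,0]],
  ],
)

```text
t: 14.0
tool_pos: [0.6174, -0.1157, 0.1588]
orientation: [3.139, 0.1, 0.0]
force: [0.1, -3.3, 0.9]
opening: 0.0003
```

>>> servo_tool(
  plan=[
    [[1,0,1,0,0,0,0],[1,0,1,0,0,0,0],[1,0,1,0,0,0,0],[1,0,0,0,0,0,0]],
  ],
)

```text
t: 14.4
tool_pos: [0.6176, -0.1146, 0.1594]
orientation: [3.136, 0.098, 0.002]
force: [-0.2, -10.6, 1.7]
opening: 0.0004
```

```bash
python3 - <<'E'
from plant import monitor, eyes
import cv2,numpy as np
from h import *
s=eyes.read_camera("side")[:,:,::-1]
cv2.imwrite("pics/p4.png",cv2.resize(s[200:360,340:500],(600,600)))
S=monitor.read_state();print(S["tool_pos"],S["force"])
print(proj("side",[[.6197-.005,-.0948,.149]]))
E
```

```text
[ 0.61759792 -0.11461771  0.15936716] [  0.34559037 -10.83572039   1.58701702]
[[395.9447275  273.98819555]]
```

View pics/p4.png

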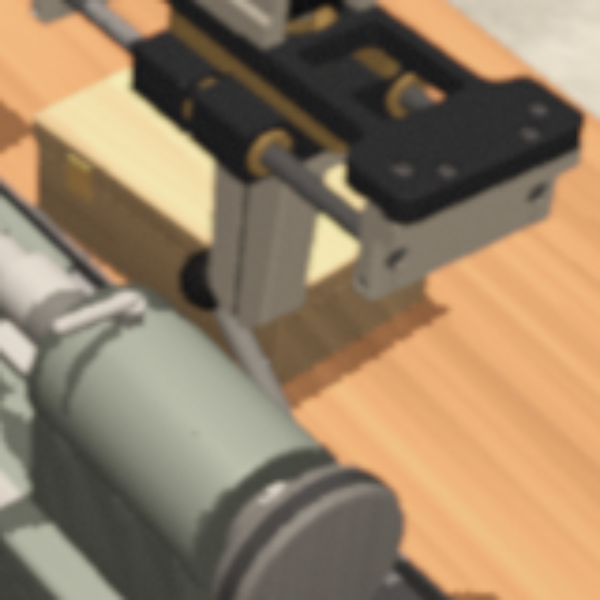

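The force is up to 10.6 N and the knob is at side (393,274) against (396,274) predicted for clamped, so it is on its stop. One more light push, then I'll retreat and go above the guard.

>>> servo_tool(
  plan=[
    [[1,0,1,0,0,0,0],[1,0,0,0,0,0,0],[1,0,-4,0,0,0,0],[1,0,-6,0,0,0,0],[1,0,-8,10,0,0,0],[1,0,0,25,0,0,0],[1,0,0,40,0,0,0],[1,0,0,45,0,0,0],[1,0,0,45,0,0,0],[1,0,15,25,0,0,0],[1,0,25,10,0,0,0],[1,0,35,0,0,0,0]],
  ],
)

```text
t: 15.65
tool_pos: [0.6181, -0.055, 0.3623]
orientation: [3.139, 0.097, 0.008]
force: [0.1, 0.3, 0.2]
opening: 0.0005
```

>>> servo_tool(
  plan=[
    [[1,-2,40,0,0,0,0],[1,-4,40,0,0,0,0],[1,-5,40,0,0,0,0],[1,-5,35,0,0,0,0],[1,-5,20,0,0,0,0],[1,0,8,0,0,0,0],[1,0,0,0,0,0,0]],
  ],
)

```text
t: 16.35
tool_pos: [0.5963, 0.1294, 0.359]
orientation: [-3.14, -0.103, -0.0]
force: [-0.1, -0.3, -0.5]
opening: 0.0008
```

```bash
python3 - <<'E'
from plant import monitor, eyes
import cv2,numpy as np
s=eyes.read_camera("side")[:,:,::-1];t=eyes.read_camera("top")[:,:,::-1]
cv2.imwrite("pics/p5.png",np.hstack([cv2.resize(s[60:300,180:420],(400,400)),cv2.resize(s[220:380,320:480],(400,400))]))
E
```

```text
(no output)
```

View pics/p5.png

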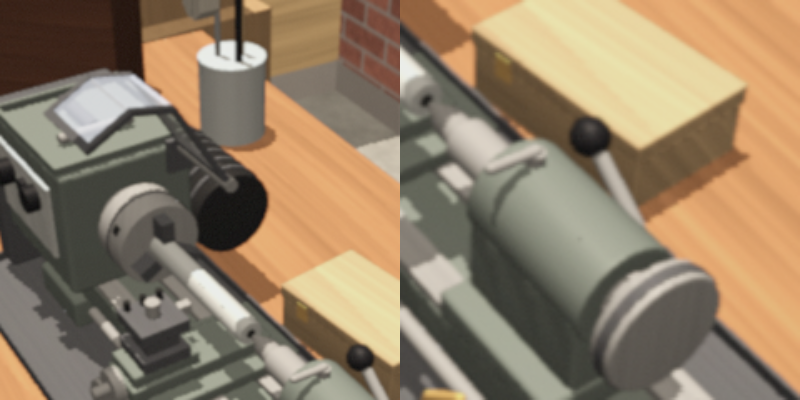

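The knob is at side (396,275), which matches clamped, and the guard is still raised. I'll lower behind its outer face and advance.

>>> servo_tool(
  plan=[
    [[1,0,0,-20,0,0,0],[1,0,0,-30,0,0,0],[1,0,0,-16,0,0,0],[1,-7,0,0,0,0,0],[1,-5,0,0,0,0,0],[1,-4,0,0,0,0,0],[1,-3,0,0,0,0,0],[1,-3,0,0,0,0,0],[1,-2,0,-1,0,0,0],[1,-2,0,-1,0,0,0],[1,-2,0,-1,0,0,0],[1,0,0,0,0,0,0]],
  ],
)

```text
t: 17.65
tool_pos: [0.5682, 0.1287, 0.2896]
orientation: [3.14, 0.1, 0.0]
force: [0.4, 0.2, 1.5]
opening: 0.0002
```

>>> servo_tool(
  plan=[
    [[1,-3,0,-1,0,0,0],[1,-3,0,-1,0,0,0],[1,-3,0,-1,0,0,0],[1,-3,0,-2,0,0,0],[1,-3,0,-2,0,0,0],[1,-3,0,-2,0,0,0],[1,-2,0,-2,0,0,0],[1,-2,0,-2,0,0,0],[1,-2,0,-2,0,0,0],[1,-2,0,-3,0,0,0],[1,-2,0,-3,0,0,0],[1,0,0,0,0,0,0]],
  ],
)

```text
t: 18.85
tool_pos: [0.5397, 0.1288, 0.268]
orientation: [-3.14, -0.1, 0.002]
force: [-0.3, -0.5, 0.3]
opening: 0.0005
```

```bash
python3 - <<'E'
from plant import monitor, eyes
import cv2,numpy as np
s=eyes.read_camera("side")[:,:,::-1];t=eyes.read_camera("top")[:,:,::-1]
cv2.imwrite("pics/p6.png",np.hstack([cv2.resize(s[40:240,180:380],(400,400)),cv2.resize(t[150:350,180:380],(400,400))]))
E
```

```text
(no output)
```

View pics/p6.png

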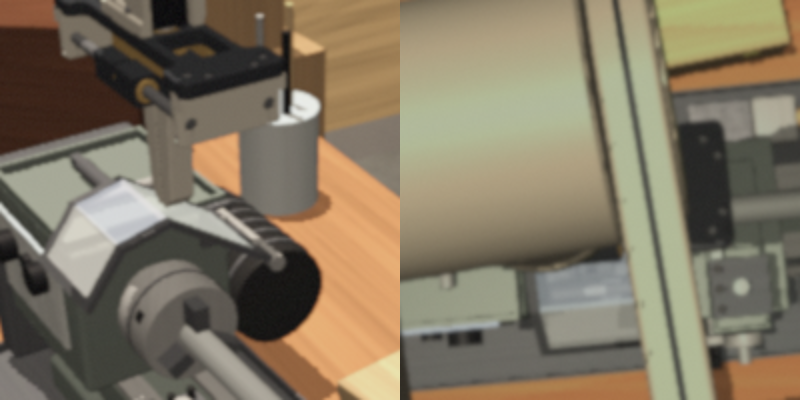

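The finger is on the panel at (172,198) and the guard has swung down to about half. Continuing along the arc.

>>> servo_tool(
  plan=[
    [[1,-2,0,-3,0,0,0],[1,-2,0,-3,0,0,0],[1,-2,0,-3,0,0,0],[1,-1,0,-3,0,0,0],[1,-1,0,-3,0,0,0],[1,-1,0,-3,0,0,0],[1,-1,0,-3,0,0,0],[1,-1,0,-3,0,0,0],[1,-1,0,-3,0,0,0],[1,0,0,-2,0,0,0],[1,0,0,-2,0,0,0],[1,0,0,0,0,0,0]],
  ],
)

```text
t: 20.15
tool_pos: [0.5282, 0.1287, 0.2372]
orientation: [-3.14, -0.1, 0.001]
force: [-0.6, -0.6, 0.9]
opening: 0.0001
```

>>> servo_tool(
  plan=[
    [[1,0,0,-2,0,0,0],[1,0,0,-1,0,0,0],[1,0,0,-1,0,0,0],[1,0,0,-1,0,0,0],[1,0,0,-1,0,0,0],[1,0,0,0,0,0,0]],
  ],
)

```text
t: 20.75
tool_pos: [0.5283, 0.1287, 0.2315]
orientation: [-3.14, -0.1, 0.0]
force: [-1.0, -0.3, 1.3]
opening: 0.0004
```

>>> servo_tool(
  plan=[
    [[1,0,0,-1,0,0,0],[1,0,0,-1,0,0,0],[1,0,0,-1,0,0,0],[1,0,0,-1,0,0,0],[1,0,0,0,0,0,0]],
  ],
)

```text
t: 21.25
tool_pos: [0.5283, 0.1287, 0.2274]
orientation: [3.14, 0.1, -0.0]
force: [-0.2, -0.2, 1.3]
opening: 0.0008
```

>>> servo_tool(
  plan=[
    [[1,0,0,-1,0,0,0],[1,0,0,-1,0,0,0],[1,0,0,0,0,0,0]],
  ],
)

```text
t: 21.55
tool_pos: [0.5283, 0.1287, 0.2254]
orientation: [3.14, 0.1, -0.0]
force: [-1.0, 0.0, 1.1]
opening: 0.0003
```

>>> servo_tool(
  plan=[
    [[1,0,0,-1,0,0,0],[1,0,0,-1,0,0,0],[1,0,0,0,0,0,0]],
  ],
)

```text
t: 21.85
tool_pos: [0.5283, 0.1286, 0.2234]
orientation: [3.14, 0.1, -0.0]
force: [0.4, -0.7, 0.7]
opening: 0.0005
```

>>> servo_tool(
  plan=[
    [[1,0,0,-1,0,0,0],[1,0,0,0,0,0,0]],
  ],
)

```text
t: 22.05
tool_pos: [0.5284, 0.1287, 0.2226]
orientation: [-3.14, -0.1, -0.0]
force: [-1.1, 0.2, 1.2]
opening: 0.0004
```

>>> servo_tool(
  plan=[
    [[1,0,0,-1,0,0,0],[1,0,0,-1,0,0,0],[1,0,0,0,0,0,0]],
  ],
)

```text
t: 22.35
tool_pos: [0.5284, 0.1287, 0.2224]
orientation: [-3.14, -0.1, -0.002]
force: [-6.2, 0.2, 12.5]
opening: 0.0008
```

```bash
python3 - <<'E'
from plant import monitor, eyes
import cv2,numpy as np
s=eyes.read_camera("side")[:,:,::-1]
cv2.imwrite("pics/p7.png",cv2.resize(s[80:240,180:340],(600,600),interpolation=cv2.INTER_CUBIC))
from h import *
v=np.load("v.npy")
for th in(0,.1): print((proj("side",W(v,guard(th,1.08)))-[180,80])*3.75)
S=monitor.read_state();print(S["tool_pos"],S["force"])
E
```

```text
[[288.43646024 408.26127755]
 [196.17281775 316.20437719]
 [220.19445016 579.27529931]
 [134.55386959 479.77946301]]
[[288.79514416 384.37115432]
 [195.90512092 293.16628129]
 [203.94194569 554.70171795]
 [118.25362337 455.48371963]]
[0.52845355 0.1287018  0.22236895] [-6.79245151 -1.68400717 13.27822755]
```

View pics/p7.png

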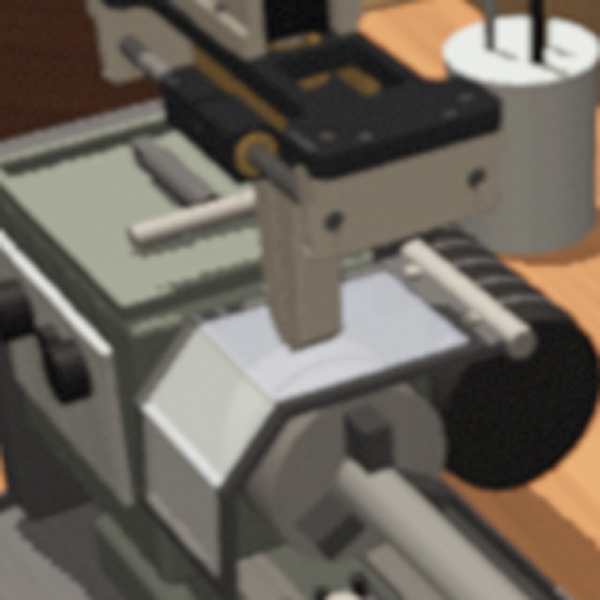

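The stop was reached (13 N, no movement) and the bend is at (280,408) against (288,408) predicted for closed. I'll retreat clear and do a last check.

>>> servo_tool(
  plan=[
    [[1,0,0,2,0,0,0],[1,0,0,4,0,0,0],[1,0,0,10,0,0,0],[1,0,0,25,0,0,0],[1,0,0,30,0,0,0],[1,0,0,30,0,0,0],[1,-15,0,15,0,0,0],[1,-35,0,5,0,0,0],[1,-35,0,0,0,0,0],[1,-30,0,0,0,0,0],[1,-10,0,0,0,0,0],[1,0,0,0,0,0,0]],
  ],
)

```text
t: 23.6
tool_pos: [0.4031, 0.1288, 0.3426]
orientation: [-3.14, -0.101, -0.003]
force: [0.7, 0.3, 0.4]
opening: 0.0007
```

```bash
python3 - <<'E'
from plant import monitor, eyes
import cv2
s=eyes.read_camera("side")[:,:,::-1]
cv2.imwrite("pics/p8.png",s)
S=monitor.read_state();print(S["t"],S["tool_pos"],S["force"])
E
```

```text
23.65 [0.40376829 0.12871853 0.34226685] [ 0.27107575 -0.41071118  0.68179713]
```

View pics/p8.png

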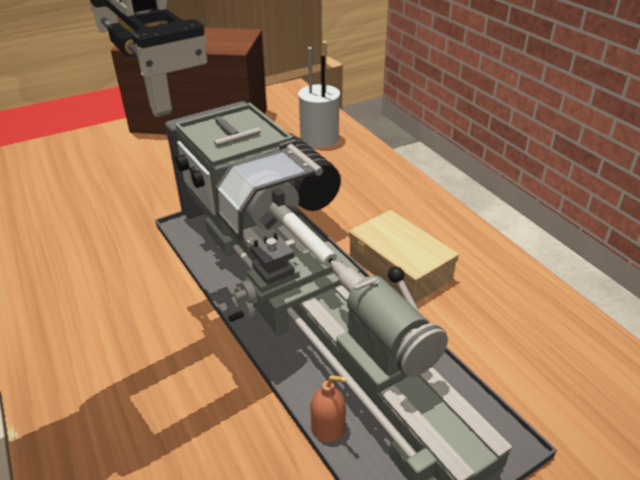

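The guard is closed at (265,185), the knob is clamped at (396,274), and the point is in the bar at (335,262). The oil can, box and key have not moved.

```bash
python3 -c "
from plant import job
print(job.close_job())"
```

```text
the job is handed in; nothing more can be done
None
```

The lathe is set up as asked, and I handed the job in at about 24 s.

- **Tailstock:** I pushed it by its handwheel until it stopped firmly. At 17 N it no longer moved, about 2 mm from where I had predicted home. The pictures show the point in the end of the bar.
- **Clamp lever:** I swung it over to its stop only after the tailstock was home, and the force rose to about 11 N there. The knob's final position matches the clamped position within about 1 px.
- **Guard:** I pressed it down to its stop at about 13 N. The fingertips were then about 2–3 mm lower than the stated closed height. The bend was within 8 px in a 3.75x enlarged picture of where a closed guard should be.

In the last picture the arm is clear of the lathe with no force on the tool. The oil can, wooden box and chuck key lie where they were. The brush was hidden behind the bed in that picture, so I could not check it at the end. The arm did not go near it, and it was in place in the top view taken after the tailstock push.

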